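# Take the pellet die apart and stow its parts

### The arm

A 6-joint arm with a two-finger parallel gripper is mounted at the origin on a cart in front of the work surface, level with it; the furniture and walls round the work are solid. World frame = base frame: x ahead of the robot, y to its left, z up, the work surface at z = 0. Lengths are in mm, angles in rad, forces in N, time in s.
With the tool pointing down it reaches from about 425 to 1125 mm from the base axis. Payload 14.9 kg.
Tool frame: the origin (TCP) lies midway between the tips of the shut fingers; the grasp point (between the pads) lies 19 mm behind it (arm.tcp_to_grasp is the distance from the TCP to the grasp point, in mm); z points along the fingers, y is the line along which they close (so a half turn about z gives the same grasp; the last joint's range is limited). The gripper opens to 91 mm and grips with 3 to 60 N. Pads are 32 mm wide; open, the fingers measure 118 mm over their backs; the gripper's body (76 mm by 178 mm) begins 60 mm behind the grasp point.
Start: joints at [-1.378, 0.379, 1.734, -0, 1.028, -0.033], TCP at [156.715, -682.245, 213.932] pointing down, gripper open.
Joint ranges: [-2.77, 2.77], [-0.74, 2.19], [0, 2.66], [-1.06, 4.2], [0.31, 2.87], [-3.08, 3.08]. Speed limits (rad/s): [1.89, 1.89, 2.39, 3.14, 3.14, 3.14].

### API

Orientations are given as a unit quaternion [x, y, z, w].
In Python, from plant import arm, imaging, close_job gives the robot as it stands. The module is installed in compiled form; this text tells all that it offers.
- The arm moves only by the shell command python3 -m handwheel 'ROWS'. ROWS is JSON, a list of rows, each an object with "travel": the shift along the tool's x, y, z in mm, a list of three; "twist": the turn, a rotation vector about the tool's x, y, z in rad, a list of three; "jaw": the opening, from 0 (shut) to 1 (fully open). A call has 1 to 12 rows; each row is the pose to reach, as a shift and turn from the pose commanded when the call began, along the tool's axes at that moment; what a row does not reach only later rows make up. A row lasts 1/12 s, in which the tool goes at most 41.7 mm and 7.16 degrees, less where a joint would pass 70% of its speed; a pose out of reach is approached as far as the arm can. A call with a gripper value outside its range is refused whole. The fingers move at their own pace and stop on an object; the grip force is fixed at half the most. Time passes only in rows, so rows that repeat a pose let the fingers close. It gives the time, the measured TCP pose, the force, the opening and the grip force at its end, in the units of the state.
- arm.read_state(): the state, without advancing time (a new reading comes with each control period).
- imaging.capture(name): name is "side" or "top" or "wrist"; returns a dict with "image" (420x560x3 uint8, red, green, blue), "range_z" (420x560 float32, mm along the optical axis (not along the pixel's ray), 0 where there is no reading), "fx", "fy", "cx", "cy" (pixels), "D" ([k1, k2, p1, p2, k3] as OpenCV has them; the pictures are not rectified), "T" (4x4, takes a point from camera to world coordinates); the wrist camera has in their place "hand_eye" (4x4, takes a point from camera to tool coordinates, whose origin is the TCP and whose axes are the flange's). Camera axes: x right, y down, z forward; pixel columns grow to the right and rows downward; lengths in mm; the calibration is good to about 2 mm. A picture is of the moment at which its call begins: read the wrist's pose just before it.
- close_job(): hands the job in; it is judged then, once.
The state is a dict: "time_s": time; "joint_positions": joint angles; "joint_velocities": joint speeds; "tau": joint torques, N m; "tcp_pos": TCP position; "ee_rot": TCP orientation; "wrist_force": force on the tool from outside, world axes, zero at the start; "moment": the same for the moment, N m; "grip_width": finger opening in mm; "grip_force": force on a finger pad.
Only numpy, scipy, OpenCV 4.12 (cv2) and the standard library are available. Lean on these libraries where they do the work, as an engineer would, in place of code of your own. Each camera call takes 0.05 s, during which the arm holds its last target. There are 200 camera calls.

### The job

The pellet die has been used and stands assembled on the worktop: take it apart from the top down, plunger, stop ring, die body, base, and lower each part gently, upright, into the insert block of the tray whose recess fits it; do not drop the ground faces into the tray. Stow each part before you lift the next, leave the rest of the die standing where it is meanwhile, and do not disturb the vial and the small weight next to the die.

Things in the scene. Friction and masses are not known exactly. Their poses are not given: they have to be found in the camera images.
- plunger_head (a point): plunger, top part of the die: steel rod 18 mm diameter, 38 mm long, under a knurled round head 28 mm diameter, 18 mm high. Point: centre of the head, 9 mm below its top, 47 mm above the foot; z up along the rod. At the start the rod reaches 38 mm down through ring and body with 2 mm play each side: lift it straight up by 40 mm or more. About 0.10 kg.
- ring_center (a point): stop ring, second from the top: plain aluminium ring, outer diameter 38 mm, hole 23 mm, 16 mm high, lying loose on the die body round the plunger. Point: its centre, half-way up; z is its axis, up. In its recess 9 mm of its height stand above the block, so grip its upper half. About 0.05 kg.
- body_center (a point): die body, third from the top: steel sleeve, outer diameter 48 mm, through bore 22 mm, 38 mm high, standing on the base over its boss (the boss reaches 14 mm into the bore, 2 mm play each side: lift straight up). Point: its centre, half-way up; z is its axis, up. Grip its outside, upper half. About 0.35 kg.
- base_boss (a point): base, bottom of the die, on the worktop: steel disc 58 mm diameter, 12 mm high, with a round boss 18 mm diameter rising 14 mm above the disc. Point: centre of the boss, 7 mm below its top, 7 mm above the disc, 19 mm above the underside; z up. Best gripped by the boss. About 0.25 kg.
- plunger_place (a point): place of the plunger, a grey plastic block 76 x 76 mm, top 29 mm above the worktop, one of four fixed edge to edge, two by two, in a low aluminium tray; their order changes. Round socket 26 mm wide, 20 mm deep in its middle (narrowest of the four), 2 mm chamfer. Point: centre of the mouth, level with the block's top; z up. The seated plunger's head centre is 27 mm above this point.
- ring_place (a point): place of the stop ring, a grey plastic block 76 x 76 mm, top 29 mm above the worktop, one of four fixed edge to edge, two by two, in a low aluminium tray; their order changes. Round recess 47 mm wide, 7 mm deep in its middle (second narrowest of the four), 2 mm chamfer. Point: centre of the mouth, level with the block's top; z up. The seated ring's centre is 1 mm above this point.
- body_place (a point): place of the die body, a grey plastic block 76 x 76 mm, top 29 mm above the worktop, one of four fixed edge to edge, two by two, in a low aluminium tray; their order changes. Round recess 57 mm wide, 10 mm deep in its middle (second widest of the four), 2 mm chamfer. Point: centre of the mouth, level with the block's top; z up. The seated body's centre is 9 mm above this point.
- base_place (a point): place of the base, a grey plastic block 76 x 76 mm, top 29 mm above the worktop, one of four fixed edge to edge, two by two, in a low aluminium tray; their order changes. Round recess 67 mm wide, 7 mm deep in its middle (widest of the four), 2 mm chamfer. Point: centre of the mouth, level with the block's top; z up. The seated base's boss centre is 12 mm above this point.
- vial_c: bystander: a clear sample vial with a red cap, 30 mm in diameter, 50 mm high, standing about 90 mm from the die. Origin at the centre of its underside, z up.
- weight_50g: bystander: a small steel calibration weight with a knob, 21 mm in diameter, 22 mm high, standing about 90 mm from the die. Origin at the centre of its underside, z up.

How it is judged:
By the outcome, as a careful person would: the job done as asked, in the order asked, and still so for the second after the job is handed in, with the robot touching nothing.
It also fails if it takes over 120 s, if anything falls off the work surface, if the arm or the gripper's body presses on something with over 40 N, if the wrist force passes 120 N, or if a joint passes its speed limit or range.

## Working session

There is one attempt and no reset: what is moved stays moved. The work goes in short steps, Python scripts to look and compute and a shell command to move; the robot and the scene stay as the last step left them, time stands still between calls to the robot, and variables do not carry over. Pictures are saved under pics/ and viewed, at most 14 in all, crops included, and the job is handed in when it is done.

```bash
mkdir -p pics
cat > h.py <<'E'
import numpy as np,cv2
from scipy.spatial.transform import Rotation as R
from plant import arm, imaging
def cap(n):
    s=arm.read_state(); c=imaging.capture(n)
    if n=="wrist":
        T=np.eye(4);T[:3,:3]=R.from_quat(s["ee_rot"]).as_matrix();T[:3,3]=s["tcp_pos"];c["T"]=T@c["hand_eye"]
    return c
def cloud(c):
    K=np.array([[c["fx"],0,c["cx"]],[0,c["fy"],c["cy"]],[0,0,1.]])
    h,w=c["range_z"].shape
    uv=np.stack(np.meshgrid(np.arange(w),np.arange(h)),-1).reshape(-1,1,2).astype(float)
    n=cv2.undistortPoints(uv,K,np.array(c["D"],float)).reshape(h,w,2)
    z=c["range_z"][...,None]
    P=np.concatenate([n*z,z],-1)@c["T"][:3,:3].T+c["T"][:3,3]
    P[c["range_z"]==0]=np.nan
    return P
def save(c,n): cv2.imwrite("pics/"+n,c["image"][...,::-1])
E
python3 - <<'E'
from h import *
s=arm.read_state();print(s, arm.tcp_to_grasp);print(R.from_quat(s["ee_rot"]).as_matrix().round(3))
for n in ["top","side"]:
    c=cap(n);save(c,n+"0.png");np.save(n+"0.npy",cloud(c)); print(c["T"].round(2),c["fx"])
E
```

```text
{'time_s': 0.0, 'joint_positions': array([-1.37828138e+00,  3.79369058e-01,  1.73480394e+00,  2.77063910e-06,
        1.02848680e+00, -3.32955532e-02]), 'joint_velocities': array([0.00082315, 0.00024474, 0.00057554, 0.0015453 , 0.0008772 ,
       0.0009159 ]), 'tau': array([ 2.92025659e-03, -7.63711095e+01, -4.34370089e+01,  6.51658536e-02,
        4.24078375e-02, -7.57433872e-05]), 'tcp_pos': array([ 156.64811161, -681.83220506,  213.30440407]), 'ee_rot': array([ 9.93632909e-01,  1.12664798e-01, -4.12501626e-05, -5.31975476e-04]), 'wrist_force': array([-0.62261962,  0.51645437,  0.21995466]), 'moment': array([-0.03382543,  0.00268554, -0.03469114]), 'grip_force': 0.0, 'grip_width': 91.3198139883018} 18.8
[[ 0.975  0.224 -0.   ]
 [ 0.224 -0.975  0.001]
 [ 0.    -0.001 -1.   ]]
[[-2.0000e-02 -9.9000e-01  1.7000e-01  3.4451e+02]
 [-1.0000e+00  1.0000e-02 -1.0000e-02  1.6300e+01]
 [ 1.0000e-02 -1.7000e-01 -9.9000e-01  9.0777e+02]
 [ 0.0000e+00  0.0000e+00  0.0000e+00  1.0000e+00]] 387.34191326889857
[[ 9.5000e-01 -1.0000e-01  2.9000e-01  2.3671e+02]
 [-3.1000e-01 -3.5000e-01  8.8000e-01 -7.5028e+02]
 [ 1.0000e-02 -9.3000e-01 -3.6000e-01  3.8395e+02]
 [ 0.0000e+00  0.0000e+00  0.0000e+00  1.0000e+00]] 397.9396218326
```

View pics/top0.png

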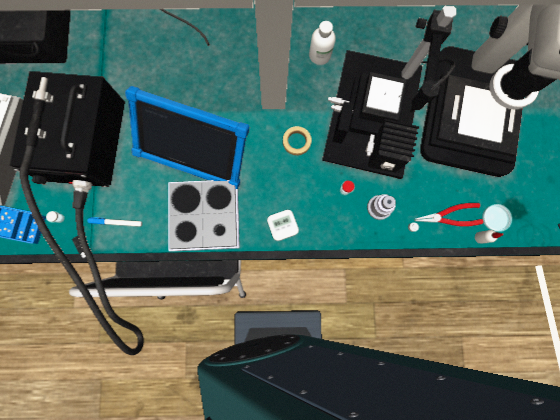

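View pics/side0.png

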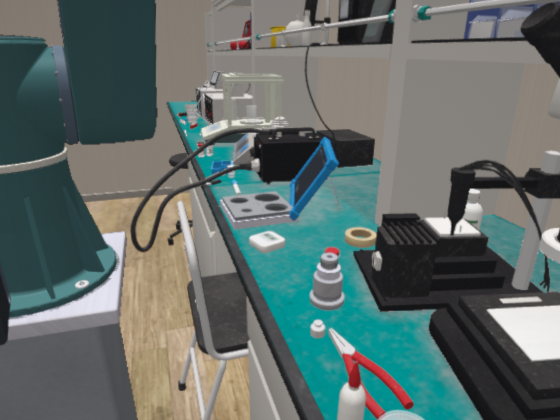

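The top view shows the die at (381,206), the vial at (347,187), the weight at (414,227), and the tray with its four recesses at about (187,198), (219,197), (187,231) and (219,230). The side view confirms the die is standing assembled.

Run:
```python
from h import *
P=np.load("top0.npy")
def at(u,v,r=1): return np.nanmedian(P[v-r:v+r+1,u-r:u+r+1].reshape(-1,3),0).round(1)
for n,u,v in [("die",382,203),("vial",347,187),("wt",414,227),("r1",187,198),("r2",219,197),("r3",187,231),("r4",219,230),("mid",204,215),("scale",283,225),("tablettop",210,110),("tabletR",240,150),("post",270,60),("post2",272,105),("tape",285,140),("stack",395,150),("table",320,230)]: print(n,at(u,v))
def fit(m,n):
    q=P[m];print(n,len(q),q.mean(0).round(1),q.min(0).round(1),q.max(0).round(1))
x,y,z=P[...,0],P[...,1],P[...,2]
d=at(382,203)
near=np.hypot(x-d[0],y-d[1])<40
for lo,hi in [(68,100),(5,20),(30,47),(53,66)]:
    m=near&(z>lo)&(z<hi)
    if m.sum():fit(m,(lo,hi))
im=cv2.imread("pics/top0.png")
t=im[170:260,155:250];cv2.imwrite("pics/tr.png",cv2.resize(t,None,fx=6,fy=6))
m=(z>25)&(z<34)&(np.abs(y-160)<150)&(x<650)&(x>350)
rect=cv2.minAreaRect(np.argwhere(m)[:,::-1].astype(np.float32));print(rect)
q=P[m][:,:2].astype(np.float32);print(cv2.minAreaRect(q))
```

```text
die [ 482.1 -223.2   79.5]
vial [ 525.2 -154.6   50.5]
wt [ 434.6 -310.1   21.6]
r1 [510.2 212.6  23.1]
r2 [511.8 138.9  20.1]
r3 [433.1 211.3  23.4]
r4 [435.7 139.7  10. ]
mid [468.7 171.5  29.9]
scale [444.2  -8.9  18.1]
tablettop [734.7 165.7   1.1]
tabletR [594.1  82.  115.6]
post [735.6  15.6 228.9]
post2 [735.5  12.2  23.3]
tape [648.7 -17.6  19.2]
stack [ 590.7 -247.4  115.1]
table [433.  -96.2   1.1]
(68, 100) 161 [ 483.3 -234.4   81.8] [ 468.2 -248.6   68. ] [ 501.8 -222.3   87.8]
(5, 20) 126 [ 477.9 -223.1   12. ] [ 456.3 -260.9    5.2] [ 518.6 -207.3   19.7]
(30, 47) 46 [ 476.9 -219.6   38.5] [ 461.4 -242.1   30.2] [ 503.9 -212.4   46.8]
(53, 66) 66 [ 479.3 -227.7   62.2] [ 463.8 -254.3   53.2] [ 502.6 -217.2   66. ]
((190.89674377441406, 200.40985107421875), (93.94232940673828, 96.9681167602539), 2.4540319442749023)
((506.02362060546875, 204.1832275390625), (220.66024780273438, 226.22744750976562), 87.36317443847656)
```

Run:
```python
from h import *
P=np.concatenate([np.load("top0.npy").reshape(-1,3),np.load("side0.npy").reshape(-1,3)])
P=P[~np.isnan(P).any(1)]
a=(P[:,0]>380)&(P[:,0]<580)&(P[:,1]>-720)&(P[:,1]<300)
for y0 in range(-720,300,60):
    print(y0,[int(np.percentile(Q,99.5)) if len(Q:=P[a&(P[:,1]>=y0)&(P[:,1]<y0+60)&(P[:,0]>=x0)&(P[:,0]<x0+25),2])>3 else None for x0 in range(380,580,25)])
print(imaging.capture("wrist")["hand_eye"].round(2))
```

```text
-720 [-843, None, 4, 3, 4, 4, 3, 3]
-660 [4, 4, 10, 4, 3, 4, 3, 4]
-600 [4, 4, 15, 15, 4, 5, 4, 44]
-540 [51, 55, 19, 19, 17, 4, 26, 31]
-480 [73, 92, 16, 16, 14, 3, 4, 30]
-420 [3, 3, 14, 14, 13, 3, 3, 3]
-360 [3, 16, 23, 13, 4, 3, 3, 10]
-300 [3, 3, 3, 84, 85, 14, 9, 120]
-240 [3, 4, 5, 85, 87, 51, 3, 114]
-180 [3, 3, 3, 4, 4, 53, 52, 3]
-120 [3, 3, 4, 4, 3, 3, 4, 4]
-60 [3, 20, 22, 22, 4, 3, 4, 4]
0 [3, 21, 22, 21, 4, 4, 3, 3]
60 [31, 32, 33, 32, 31, 31, 53, 92]
120 [32, 32, 32, 32, 33, 32, 33, 66]
180 [32, 32, 32, 33, 31, 31, 32, 38]
240 [31, 32, 32, 31, 30, 32, 31, 3]
[[   0.     -0.96   -0.28   78.33]
 [   1.      0.      0.     -0.35]
 [  -0.     -0.28    0.96 -169.84]
 [   0.      0.      0.      1.  ]]
```

```bash
python3 -m handwheel '[{"travel":[200,-180,-40],"twist":[0,0,0.113],"jaw":1},{"travel":[200,-180,-40],"twist":[0,0,0.113],"jaw":1},{"travel":[200,-180,-40],"twist":[0,0,0.113],"jaw":1},{"travel":[200,-180,-40],"twist":[0,0,0.113],"jaw":1},{"travel":[200,-180,-40],"twist":[0,0,0.113],"jaw":1},{"travel":[200,-180,-40],"twist":[0,0,0.113],"jaw":1},{"travel":[200,-180,-40],"twist":[0,0,0.113],"jaw":1},{"travel":[200,-180,-40],"twist":[0,0,0.113],"jaw":1}]'
```

```text
time_s: 0.82
tcp_pos: [313.2, -459.1, 254.6]
ee_rot: [0.998, 0.058, 0.0, 0.0]
wrist_force: [1.3, -0.4, -0.0]
grip_width: 90.8
grip_force: 0.0
```

```bash
python3 -m handwheel '[{"travel":[192,-203,30],"twist":[0,0,0.116],"jaw":1},{"travel":[192,-203,30],"twist":[0,0,0.116],"jaw":1},{"travel":[192,-203,30],"twist":[0,0,0.116],"jaw":1},{"travel":[192,-203,30],"twist":[0,0,0.116],"jaw":1},{"travel":[192,-203,30],"twist":[0,0,0.116],"jaw":1},{"travel":[192,-203,30],"twist":[0,0,0.116],"jaw":1},{"travel":[192,-203,30],"twist":[0,0,0.116],"jaw":1},{"travel":[192,-203,30],"twist":[0,0,0.116],"jaw":1},{"travel":[192,-203,30],"twist":[0,0,0.116],"jaw":1}]'
python3 - <<'E'
from h import *
print(arm.read_state()["tcp_pos"],arm.read_state()["ee_rot"])
c=cap("wrist");save(c,"w1.png");P=cloud(c);np.save("w1.npy",P)
m=(P[...,2]>78)&(P[...,2]<92)&(np.hypot(P[...,0]-484,P[...,1]+235)<30)
q=P[m];print(len(q),q.mean(0),q.min(0),q.max(0),cv2.minEnclosingCircle(q[:,:2].astype(np.float32)))
E
```

```text
time_s: 1.57
tcp_pos: [479.7, -237.9, 223.5]
ee_rot: [1.0, -0.0, -0.0, -0.0]
wrist_force: [0.2, -0.4, 0.1]
grip_width: 91.5
grip_force: 0.0
[ 479.704398   -237.91903511  223.52561455] [ 9.99999873e-01 -3.43179394e-04 -3.45717911e-04 -1.29468354e-04]
526 [ 485.10462557 -236.85402602   82.83528202] [ 470.53370057 -250.66178449   78.0162211 ] [ 498.61981173 -223.66763269   85.6021693 ] ((484.6045837402344, -236.84625244140625), 14.250048637390137)
```

View pics/w1.png

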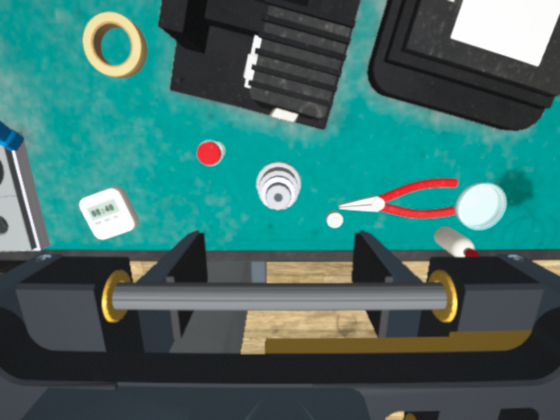

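The wrist view shows the die head at (278,197), the vial at (210,153) and the weight at (334,221). The head circle fits at (484.7,-236.8), radius 14.2, which matches its size. I'll descend and grip.

```bash
python3 -m handwheel '[{"travel":[5,-1,40],"twist":[0,0,0],"jaw":0.7},{"travel":[5,-1,80],"twist":[0,0,0],"jaw":0.7},{"travel":[5,-1,115],"twist":[0,0,0],"jaw":0.7},{"travel":[5,-1,135],"twist":[0,0,0],"jaw":0.7},{"travel":[5,-1,147],"twist":[0,0,0],"jaw":0.7},{"travel":[5,-1,154],"twist":[0,0,0],"jaw":0.7},{"travel":[5,-1,154],"twist":[0,0,0],"jaw":0.7},{"travel":[5,-1,154],"twist":[0,0,0],"jaw":0.7}]'
python3 -m handwheel '[{"travel":[0,0,0],"twist":[0,0,0],"jaw":0.45},{"travel":[0,0,0],"twist":[0,0,0],"jaw":0.4},{"travel":[0,0,0],"twist":[0,0,0],"jaw":0.35},{"travel":[0,0,0],"twist":[0,0,0],"jaw":0.3},{"travel":[0,0,0],"twist":[0,0,0],"jaw":0.2},{"travel":[0,0,0],"twist":[0,0,0],"jaw":0.2},{"travel":[0,0,0],"twist":[0,0,0],"jaw":0.2},{"travel":[0,0,0],"twist":[0,0,0],"jaw":0.2}]'
```

```text
time_s: 2.28
tcp_pos: [484.7, -238.5, 70.9]
ee_rot: [1.0, -0.002, 0.0, 0.0]
wrist_force: [-0.8, 0.0, -0.4]
grip_width: 63.9
grip_force: 0.0
time_s: 2.95
tcp_pos: [484.4, -237.7, 70.1]
ee_rot: [1.0, -0.002, 0.0, -0.0]
wrist_force: [-0.0, 1.5, 4.2]
grip_width: 25.7
grip_force: 30.0
```

```bash
python3 -m handwheel '[{"travel":[0,0,-5],"twist":[0,0,0],"jaw":0.2},{"travel":[0,0,-12],"twist":[0,0,0],"jaw":0.2},{"travel":[0,0,-22],"twist":[0,0,0],"jaw":0.2},{"travel":[0,0,-34],"twist":[0,0,0],"jaw":0.2},{"travel":[0,0,-46],"twist":[0,0,0],"jaw":0.2},{"travel":[0,0,-60],"twist":[0,0,0],"jaw":0.2},{"travel":[0,0,-80],"twist":[0,0,0],"jaw":0.2},{"travel":[0,0,-90],"twist":[0,0,0],"jaw":0.2},{"travel":[0,0,-90],"twist":[0,0,0],"jaw":0.2}]'
python3 - <<'E'
from h import *
c=cap("wrist");save(c,"w2.png")
c=cap("side");save(c,"s2.png")
cv2.imwrite("pics/s2c.png",np.hstack([cv2.imread("pics/s2.png")[120:340,200:480],cv2.imread("pics/w2.png")[100:320,140:420]]))
E
```

```text
time_s: 3.7
tcp_pos: [485.6, -238.5, 162.9]
ee_rot: [1.0, -0.002, 0.002, 0.001]
wrist_force: [1.2, -0.6, -1.3]
grip_width: 26.1
grip_force: 30.0
```

View pics/s2c.png

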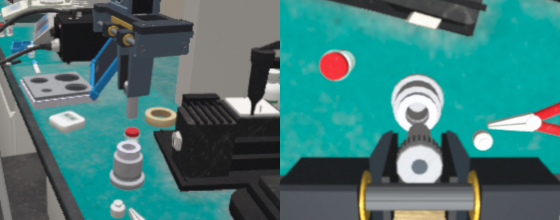

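The plunger hangs upright in the gripper (left crop, 133,100). The ring, body and base still stand, and the vial and weight are untouched. Next I'll go over the tray.

```bash
python3 -m handwheel '[{"travel":[-3,-25,0],"twist":[0,0,0],"jaw":0.2},{"travel":[-8,-60,0],"twist":[0,0,0],"jaw":0.2},{"travel":[-13,-98,0],"twist":[0,0,0],"jaw":0.2},{"travel":[-18,-136,0],"twist":[0,0,0],"jaw":0.2},{"travel":[-23,-174,0],"twist":[0,0,0],"jaw":0.2},{"travel":[-28,-212,0],"twist":[0,0,0],"jaw":0.2},{"travel":[-33,-250,0],"twist":[0,0,0],"jaw":0.2},{"travel":[-38,-288,0],"twist":[0,0,0],"jaw":0.2},{"travel":[-43,-326,0],"twist":[0,0,0],"jaw":0.2},{"travel":[-47,-355,0],"twist":[0,0,0],"jaw":0.2},{"travel":[-49,-377,0],"twist":[0,0,0],"jaw":0.2},{"travel":[-49,-377,0],"twist":[0,0,0],"jaw":0.2}]'
python3 - <<'E'
from h import *
print(arm.read_state()["tcp_pos"],arm.read_state()["ee_rot"])
c=cap("wrist");save(c,"w3.png");np.save("w3.npy",cloud(c))
E
```

```text
time_s: 4.8
tcp_pos: [435.5, 142.2, 159.1]
ee_rot: [1.0, -0.0, -0.001, -0.0]
wrist_force: [0.0, -0.9, -1.8]
grip_width: 25.7
grip_force: 30.0
[435.51707857 142.18431142 159.06145453] [ 9.99999778e-01 -2.23278053e-04 -6.26822283e-04 -1.90326815e-05]
```

View pics/w3.png

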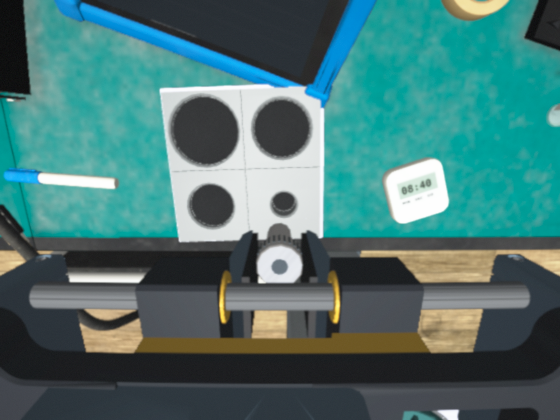

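The tray's recesses are at (205,131), widest = base; (282,128), body; (211,206), ring; and (284,203), narrowest = plunger. Next I'll project their centres onto the block's top plane.

Run:
```python
from h import *
c=cap("wrist")
K=np.array([[c["fx"],0,c["cx"]],[0,c["fy"],c["cy"]],[0,0,1.]])
g=cv2.cvtColor(c["image"],cv2.COLOR_RGB2GRAY)
b=(g<85).astype(np.uint8)
cs,_=cv2.findContours(b[:,:],cv2.RETR_LIST,cv2.CHAIN_APPROX_NONE)
P=cloud(c)
def proj(uv,z):
    n=cv2.undistortPoints(np.array(uv,float).reshape(-1,1,2),K,np.array(c["D"],float)).reshape(-1,2)
    d=np.c_[n,np.ones(len(n))]@c["T"][:3,:3].T;o=c["T"][:3,3]
    return o+d*((z-o[2])/d[:,2])[:,None]
for k in cs:
    if len(k)<40: continue
    m=k.reshape(-1,2).mean(0)
    if 165<m[0]<320 and 90<m[1]<228:
        q=proj(k,29.)[:,:2].astype(np.float32); e=cv2.fitEllipse(q); print(m.round(),np.round(e[0],1),np.round(e[1],1))
for u,v in [(245,108),(180,170),(315,168),(205,131),(282,128),(211,206),(246,180)]: print(u,v,np.nanmedian(P[v-2:v+3,u-2:u+3].reshape(-1,3),0).round(1))
```

```text
[282. 212.] [440.8 137.4] [26.7 31.3]
[282. 201.] [438.4 138. ] [17.8 20.4]
[210. 205.] [434.2 212.4] [41.8 42.4]
[280. 128.] [511.  140.2] [51.5 51.6]
[203. 131.] [508.7 214.6] [61.8 62.2]
245 108 [530.  173.5  28.2]
180 170 [470.7 241.1  27.9]
315 168 [472.5 104.8  28. ]
205 131 [508.6 214.7  21.4]
282 128 [511.3 138.   18.1]
211 206 [431.1 213.5  21.6]
246 180 [460.3 174.6  28.3]
```

```bash
python3 -m handwheel '[{"travel":[1,4,10],"twist":[0,0,0],"jaw":0.2},{"travel":[1,4,25],"twist":[0,0,0],"jaw":0.2},{"travel":[1,4,40],"twist":[0,0,0],"jaw":0.2},{"travel":[1,4,52],"twist":[0,0,0],"jaw":0.2},{"travel":[1,4,60],"twist":[0,0,0],"jaw":0.2},{"travel":[1,4,65],"twist":[0,0,0],"jaw":0.2},{"travel":[1,4,65],"twist":[0,0,0],"jaw":0.2},{"travel":[1,4,65],"twist":[0,0,0],"jaw":0.2}]'
python3 - <<'E'
from h import *
print(arm.read_state()["tcp_pos"],arm.read_state()["ee_rot"])
c=cap("wrist");save(c,"w4.png");cv2.imwrite("pics/w4c.png",cv2.resize(c["image"][120:300,180:380,::-1],None,fx=3,fy=3))
E
```

```text
time_s: 5.57
tcp_pos: [437.6, 135.0, 94.9]
ee_rot: [1.0, -0.002, -0.0, 0.0]
wrist_force: [0.8, -0.2, -0.8]
grip_width: 26.0
grip_force: 30.0
[437.55194534 135.02440665  94.88028702] [ 9.99998178e-01 -1.90201619e-03 -1.59837992e-04  3.59054369e-05]
```

View pics/w4c.png

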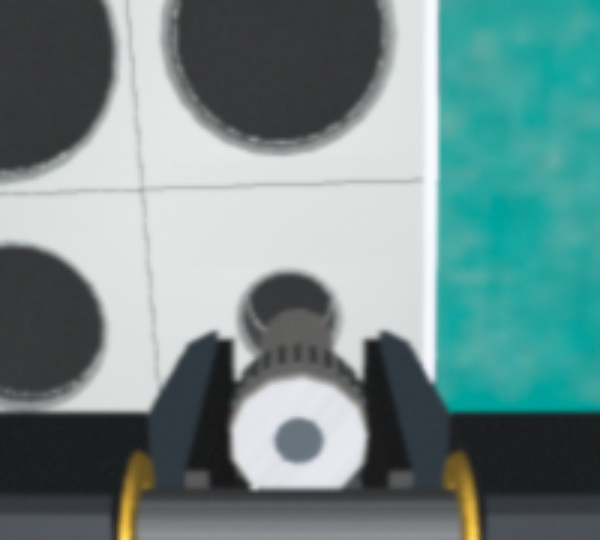

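The socket mouth at crop (289,320) lies about 2.5 mm to the left (tool -y) of the rod at crop column 298, which agrees with the measured 138. I'll shift and lower.

```bash
python3 -m handwheel '[{"travel":[-1,-3,4],"twist":[0,0,0],"jaw":0.2},{"travel":[-1,-3,10],"twist":[0,0,0],"jaw":0.2},{"travel":[-1,-3,18],"twist":[0,0,0],"jaw":0.2},{"travel":[-1,-3,25],"twist":[0,0,0],"jaw":0.2},{"travel":[-1,-3,30],"twist":[0,0,0],"jaw":0.2},{"travel":[-1,-3,34],"twist":[0,0,0],"jaw":0.2},{"travel":[-1,-3,37],"twist":[0,0,0],"jaw":0.2},{"travel":[-1,-3,37],"twist":[0,0,0],"jaw":0.2},{"travel":[-1,-3,37],"twist":[0,0,0],"jaw":0.2}]'
```

```text
time_s: 6.37
tcp_pos: [436.4, 138.4, 57.8]
ee_rot: [1.0, -0.002, -0.0, 0.0]
wrist_force: [-0.0, -0.6, 0.0]
grip_width: 25.9
grip_force: 30.0
```

```bash
python3 -m handwheel '[{"travel":[0,0,1.5],"twist":[0,0,0],"jaw":0.2},{"travel":[0,0,3],"twist":[0,0,0],"jaw":0.2},{"travel":[0,0,4.5],"twist":[0,0,0],"jaw":0.2},{"travel":[0,0,5.5],"twist":[0,0,0],"jaw":0.2},{"travel":[0,0,6],"twist":[0,0,0],"jaw":0.2},{"travel":[0,0,6],"twist":[0,0,0],"jaw":0.2},{"travel":[0,0,6],"twist":[0,0,0],"jaw":0.2}]'
```

```text
time_s: 6.95
tcp_pos: [436.5, 138.4, 51.9]
ee_rot: [1.0, -0.002, -0.0, 0.0]
wrist_force: [-0.8, -0.4, -1.0]
grip_width: 25.6
grip_force: 30.0
```

```bash
python3 -m handwheel '[{"travel":[0,0,0.5],"twist":[0,0,0],"jaw":0.2},{"travel":[0,0,1],"twist":[0,0,0],"jaw":0.2},{"travel":[0,0,1.5],"twist":[0,0,0],"jaw":0.2},{"travel":[0,0,1.5],"twist":[0,0,0],"jaw":0.2},{"travel":[0,0,1.5],"twist":[0,0,0],"jaw":0.2}]'
```

```text
time_s: 7.37
tcp_pos: [437.1, 138.6, 51.0]
ee_rot: [1.0, -0.002, 0.001, -0.0]
wrist_force: [-1.4, -0.4, 11.1]
grip_width: 26.2
grip_force: 30.0
```

There is 11 N of contact, so the plunger is seated. Release and retreat.

```bash
python3 -m handwheel '[{"travel":[0,0,-0.5],"twist":[0,0,0],"jaw":0.32},{"travel":[0,0,-0.5],"twist":[0,0,0],"jaw":0.36},{"travel":[0,0,-0.5],"twist":[0,0,0],"jaw":0.42},{"travel":[0,0,-0.5],"twist":[0,0,0],"jaw":0.5},{"travel":[0,0,-0.5],"twist":[0,0,0],"jaw":0.5},{"travel":[0,0,-10],"twist":[0,0,0],"jaw":0.5},{"travel":[0,0,-30],"twist":[0,0,0],"jaw":0.5},{"travel":[0,0,-65],"twist":[0,0,0],"jaw":0.5},{"travel":[0,0,-100],"twist":[0,0,0],"jaw":0.5},{"travel":[0,0,-110],"twist":[0,0,0],"jaw":0.5}]'
python3 - <<'E'
from h import *
s=arm.read_state();print(s["tcp_pos"],s["grip_width"])
c=cap("wrist");save(c,"w5.png");P=cloud(c)
x,y,z=P[...,0],P[...,1],P[...,2]
m=(np.hypot(x-436.5,y-138)<30)&(z>40)&(z<90)
print(m.sum(),P[m].mean(0),P[m].max(0),P[m].min(0))
m&=z>np.nanpercentile(z[m],99)-4
print(cv2.minEnclosingCircle(P[m][:,:2].astype(np.float32)), np.median(z[m]))
E
```

```text
time_s: 8.2
tcp_pos: [438.4, 139.0, 165.4]
ee_rot: [1.0, -0.002, 0.003, -0.001]
wrist_force: [1.0, 0.7, 1.5]
grip_width: 45.6
grip_force: 0.0
[438.40489864 138.96399642 165.36109297] 45.575544326160994
742 [438.5086932  138.54533968  62.8029645 ] [450.95662886 152.84539061  66.29081847] [422.71934904 124.60532791  47.53323872]
((436.4381408691406, 138.54396057128906), 14.046177864074707) 64.03471926743902
```

The plunger's top is at 64–65 mm, as expected when seated. Now back to the die for the ring.

```bash
python3 -m handwheel '[{"travel":[3,25,0],"twist":[0,0,0],"jaw":0.7},{"travel":[8,60,0],"twist":[0,0,0],"jaw":0.7},{"travel":[13,98,0],"twist":[0,0,0],"jaw":0.7},{"travel":[18,136,0],"twist":[0,0,0],"jaw":0.7},{"travel":[23,174,0],"twist":[0,0,0],"jaw":0.7},{"travel":[28,212,0],"twist":[0,0,0],"jaw":0.7},{"travel":[33,250,0],"twist":[0,0,0],"jaw":0.7},{"travel":[38,288,0],"twist":[0,0,0],"jaw":0.7},{"travel":[43,326,0],"twist":[0,0,0],"jaw":0.7},{"travel":[46,355,0],"twist":[0,0,0],"jaw":0.7},{"travel":[47,376,0],"twist":[0,0,0],"jaw":0.7},{"travel":[47,376,0],"twist":[0,0,0],"jaw":0.7}]'
python3 - <<'E'
from h import *
s=arm.read_state();print(s["tcp_pos"],s["grip_width"])
c=cap("wrist");save(c,"w6.png");P=cloud(c)
x,y,z=P[...,0],P[...,1],P[...,2]
n=np.hypot(x-484.7,y+236.8)<32
for a,b in [(62,70),(46,53.5)]:
    m=n&(z>a)&(z<b);q=P[m];print(m.sum(),q.mean(0),cv2.minEnclosingCircle(q[:,:2].astype(np.float32)))
E
```

```text
time_s: 9.25
tcp_pos: [482.3, -240.9, 160.1]
ee_rot: [1.0, -0.003, 0.0, 0.0]
wrist_force: [-0.0, 0.3, -0.3]
grip_width: 64.5
grip_force: 0.0
[ 482.31786966 -240.88503105  160.11982166] 64.45323947832831
810 [ 484.96806677 -236.8968662    64.89994559] ((484.4626159667969, -236.8878936767578), 18.996685028076172)
551 [ 492.63971117 -237.21536748   48.88130637] ((484.81353759765625, -236.56761169433594), 23.940399169921875)
```

View pics/w6.png

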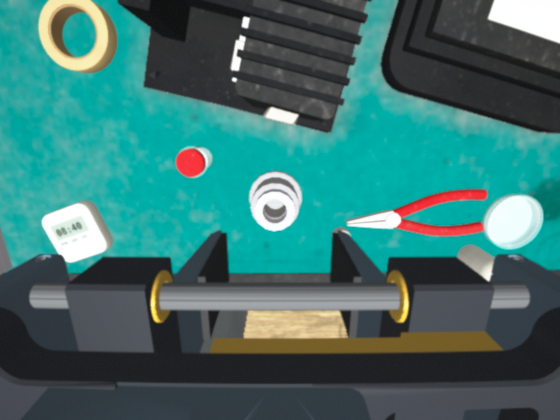

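The wrist view shows the ring at (274,205) on the body, centred at (484.5,-236.9), radius 19.0. The bystanders haven't moved. I'll descend in two stages.

```bash
python3 -m handwheel '[{"travel":[2,-3,25],"twist":[0,0,0],"jaw":0.7},{"travel":[2,-3,50],"twist":[0,0,0],"jaw":0.7},{"travel":[2,-3,70],"twist":[0,0,0],"jaw":0.7},{"travel":[2,-3,80],"twist":[0,0,0],"jaw":0.7},{"travel":[2,-3,85],"twist":[0,0,0],"jaw":0.7},{"travel":[2,-3,85],"twist":[0,0,0],"jaw":0.7},{"travel":[2,-3,85],"twist":[0,0,0],"jaw":0.7},{"travel":[2,-3,85],"twist":[0,0,0],"jaw":0.7}]'
```

```text
time_s: 9.97
tcp_pos: [484.9, -234.9, 76.5]
ee_rot: [1.0, -0.002, 0.001, 0.0]
wrist_force: [0.2, -0.3, 0.7]
grip_width: 63.7
grip_force: 0.0
```

```bash
python3 -m handwheel '[{"travel":[0,2,6],"twist":[0,0,0],"jaw":0.7},{"travel":[0,2,11],"twist":[0,0,0],"jaw":0.7},{"travel":[0,2,16],"twist":[0,0,0],"jaw":0.7},{"travel":[0,2,16],"twist":[0,0,0],"jaw":0.6},{"travel":[0,2,16],"twist":[0,0,0],"jaw":0.55},{"travel":[0,2,16],"twist":[0,0,0],"jaw":0.5},{"travel":[0,2,16],"twist":[0,0,0],"jaw":0.45},{"travel":[0,2,16],"twist":[0,0,0],"jaw":0.4},{"travel":[0,2,16],"twist":[0,0,0],"jaw":0.3},{"travel":[0,2,16],"twist":[0,0,0],"jaw":0.3},{"travel":[0,2,16],"twist":[0,0,0],"jaw":0.3},{"travel":[0,2,16],"twist":[0,0,0],"jaw":0.3}]'
```

```text
time_s: 10.97
tcp_pos: [484.4, -236.8, 59.6]
ee_rot: [1.0, -0.002, 0.0, 0.0]
wrist_force: [-0.5, 0.2, 1.5]
grip_width: 35.0
grip_force: 30.0
```

```bash
python3 -m handwheel '[{"travel":[0,0,-5],"twist":[0,0,0],"jaw":0.3},{"travel":[0,0,-15],"twist":[0,0,0],"jaw":0.3},{"travel":[0,0,-35],"twist":[0,0,0],"jaw":0.3},{"travel":[0,0,-65],"twist":[0,0,0],"jaw":0.3},{"travel":[0,0,-90],"twist":[0,0,0],"jaw":0.3},{"travel":[0,0,-105],"twist":[0,0,0],"jaw":0.3},{"travel":[-3,-20,-110],"twist":[0,0,0],"jaw":0.3},{"travel":[-8,-50,-110],"twist":[0,0,0],"jaw":0.3},{"travel":[-13,-85,-110],"twist":[0,0,0],"jaw":0.3},{"travel":[-18,-122,-110],"twist":[0,0,0],"jaw":0.3},{"travel":[-21,-150,-110],"twist":[0,0,0],"jaw":0.3},{"travel":[-21,-150,-110],"twist":[0,0,0],"jaw":0.3}]'
python3 - <<'E'
from h import *
c=cap("side");save(c,"s7.png")
c2=cap("wrist");save(c2,"w7.png")
cv2.imwrite("pics/s7c.png",np.hstack([c["image"][120:340,200:480,::-1],c2["image"][100:320,140:420,::-1]]))
E
```

```text
time_s: 11.97
tcp_pos: [462.7, -83.2, 170.0]
ee_rot: [1.0, -0.0, -0.0, -0.0]
wrist_force: [0.5, -0.4, -0.6]
grip_width: 34.8
grip_force: 30.0
```

View pics/s7c.png

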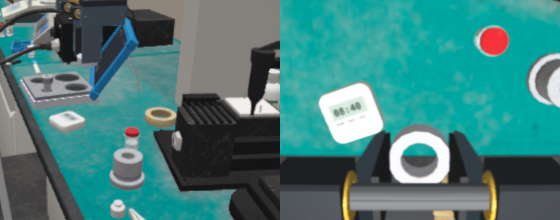

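The ring is held level (right crop, 418,155), and the body and base are still standing. On to its block.

```bash
python3 -m handwheel '[{"travel":[-3,-25,0],"twist":[0,0,0],"jaw":0.3},{"travel":[-6,-60,0],"twist":[0,0,0],"jaw":0.3},{"travel":[-10,-98,0],"twist":[0,0,0],"jaw":0.3},{"travel":[-14,-136,0],"twist":[0,0,0],"jaw":0.3},{"travel":[-18,-174,0],"twist":[0,0,0],"jaw":0.3},{"travel":[-22,-212,0],"twist":[0,0,0],"jaw":0.3},{"travel":[-26,-250,0],"twist":[0,0,0],"jaw":0.3},{"travel":[-28,-280,20],"twist":[0,0,0],"jaw":0.3},{"travel":[-28,-297,40],"twist":[0,0,0],"jaw":0.3},{"travel":[-28,-297,55],"twist":[0,0,0],"jaw":0.3},{"travel":[-28,-297,60],"twist":[0,0,0],"jaw":0.3},{"travel":[-28,-297,60],"twist":[0,0,0],"jaw":0.3}]'
python3 -m handwheel '[{"travel":[0,0,10],"twist":[0,0,0],"jaw":0.3},{"travel":[0,0,20],"twist":[0,0,0],"jaw":0.3},{"travel":[0,0,30],"twist":[0,0,0],"jaw":0.3},{"travel":[0,0,40],"twist":[0,0,0],"jaw":0.3},{"travel":[0,0,48],"twist":[0,0,0],"jaw":0.3},{"travel":[0,0,48],"twist":[0,0,0],"jaw":0.3},{"travel":[0,0,48],"twist":[0,0,0],"jaw":0.3},{"travel":[0,0,48],"twist":[0,0,0],"jaw":0.3}]'
python3 - <<'E'
from h import *
print(arm.read_state()["tcp_pos"])
c=cap("wrist");cv2.imwrite("pics/w8c.png",cv2.resize(c["image"][100:300,180:380,::-1],None,fx=2.5,fy=2.5))
E
```

```text
time_s: 13.07
tcp_pos: [436.5, 209.6, 108.7]
ee_rot: [1.0, -0.002, -0.001, 0.0]
wrist_force: [-0.3, 0.2, -0.4]
grip_width: 34.9
grip_force: 30.0
time_s: 13.73
tcp_pos: [436.9, 210.5, 61.6]
ee_rot: [1.0, -0.002, 0.0, -0.0]
wrist_force: [0.7, -0.2, -0.6]
grip_width: 35.2
grip_force: 30.0
[436.86684474 210.48017582  61.57212626]
```

View pics/w8c.png

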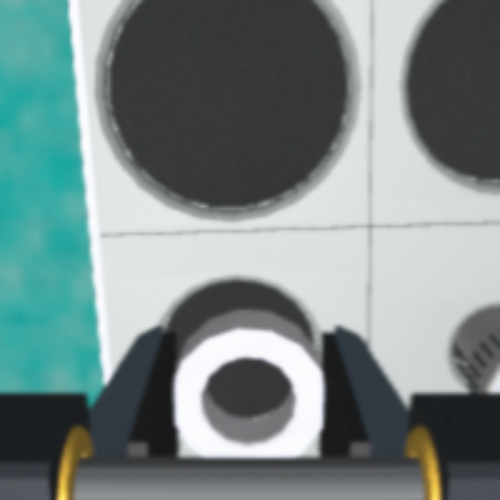

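The recess (crop column 239) lies about 2 mm left of the ring (249), which again agrees with the measurement.

```bash
python3 -m handwheel '[{"travel":[-2,-2,3],"twist":[0,0,0],"jaw":0.3},{"travel":[-2.5,-2,9],"twist":[0,0,0],"jaw":0.3},{"travel":[-2.5,-2,15],"twist":[0,0,0],"jaw":0.3},{"travel":[-2.5,-2,20],"twist":[0,0,0],"jaw":0.3},{"travel":[-2.5,-2,23],"twist":[0,0,0],"jaw":0.3},{"travel":[-2.5,-2,25],"twist":[0,0,0],"jaw":0.3},{"travel":[-2.5,-2,26],"twist":[0,0,0],"jaw":0.3},{"travel":[-2.5,-2,27],"twist":[0,0,0],"jaw":0.3},{"travel":[-2.5,-2,28],"twist":[0,0,0],"jaw":0.3},{"travel":[-2.5,-2,28],"twist":[0,0,0],"jaw":0.3},{"travel":[-2.5,-2,28],"twist":[0,0,0],"jaw":0.3}]'
```

```text
time_s: 14.7
tcp_pos: [434.3, 212.5, 33.5]
ee_rot: [1.0, -0.002, 0.0, -0.0]
wrist_force: [0.4, 0.3, -0.6]
grip_width: 35.0
grip_force: 30.0
```

```bash
python3 -m handwheel '[{"travel":[0,0,0.5],"twist":[0,0,0],"jaw":0.3},{"travel":[0,0,1],"twist":[0,0,0],"jaw":0.3},{"travel":[0,0,1.2],"twist":[0,0,0],"jaw":0.3},{"travel":[0,0,1.2],"twist":[0,0,0],"jaw":0.3},{"travel":[0,0,1.2],"twist":[0,0,0],"jaw":0.3}]'
```

```text
time_s: 15.12
tcp_pos: [434.2, 212.4, 32.3]
ee_rot: [1.0, -0.002, -0.0, -0.0]
wrist_force: [-0.2, -0.5, -1.0]
grip_width: 35.1
grip_force: 30.0
```

```bash
python3 -m handwheel '[{"travel":[0,0,0.4],"twist":[0,0,0],"jaw":0.3},{"travel":[0,0,0.8],"twist":[0,0,0],"jaw":0.3},{"travel":[0,0,1],"twist":[0,0,0],"jaw":0.3},{"travel":[0,0,1],"twist":[0,0,0],"jaw":0.3},{"travel":[0,0,1],"twist":[0,0,0],"jaw":0.3}]'
```

```text
time_s: 15.53
tcp_pos: [434.3, 212.5, 31.5]
ee_rot: [1.0, -0.002, -0.0, 0.0]
wrist_force: [-2.6, -1.0, 7.1]
grip_width: 34.8
grip_force: 30.0
```

```bash
python3 -m handwheel '[{"travel":[0,0,-0.3],"twist":[0,0,0],"jaw":0.42},{"travel":[0,0,-0.3],"twist":[0,0,0],"jaw":0.46},{"travel":[0,0,-0.3],"twist":[0,0,0],"jaw":0.52},{"travel":[0,0,-0.3],"twist":[0,0,0],"jaw":0.58},{"travel":[0,0,-0.3],"twist":[0,0,0],"jaw":0.58},{"travel":[0,0,-8],"twist":[0,0,0],"jaw":0.58},{"travel":[0,0,-25],"twist":[0,0,0],"jaw":0.58},{"travel":[0,0,-60],"twist":[0,0,0],"jaw":0.58},{"travel":[0,0,-100],"twist":[0,0,0],"jaw":0.58},{"travel":[0,0,-120],"twist":[0,0,0],"jaw":0.58},{"travel":[0,0,-130],"twist":[0,0,0],"jaw":0.58}]'
python3 - <<'E'
from h import *
s=arm.read_state();print(s["tcp_pos"],s["grip_width"])
c=cap("wrist");save(c,"w9.png");P=cloud(c)
x,y,z=P[...,0],P[...,1],P[...,2]
m=(np.hypot(x-434.3,y-212.5)<28)&(z>33)&(z<50)
print(m.sum(),P[m].mean(0),P[m].max(0),cv2.minEnclosingCircle(P[m][:,:2].astype(np.float32)))
E
python3 -m handwheel '[{"travel":[3,25,0],"twist":[0,0,0],"jaw":0.8},{"travel":[8,60,0],"twist":[0,0,0],"jaw":0.8},{"travel":[13,98,0],"twist":[0,0,0],"jaw":0.8},{"travel":[18,136,0],"twist":[0,0,0],"jaw":0.8},{"travel":[23,174,0],"twist":[0,0,0],"jaw":0.8},{"travel":[28,212,0],"twist":[0,0,0],"jaw":0.8},{"travel":[33,250,0],"twist":[0,0,0],"jaw":0.8},{"travel":[38,288,0],"twist":[0,0,0],"jaw":0.8},{"travel":[43,326,0],"twist":[0,0,0],"jaw":0.8},{"travel":[46,364,0],"twist":[0,0,0],"jaw":0.8},{"travel":[48,400,0],"twist":[0,0,0],"jaw":0.8},{"travel":[50,420,0],"twist":[0,0,0],"jaw":0.8}]'
```

```text
time_s: 16.45
tcp_pos: [435.5, 213.0, 164.9]
ee_rot: [1.0, -0.002, 0.002, -0.001]
wrist_force: [0.2, 0.3, 0.3]
grip_width: 52.6
grip_force: 0.0
[435.53059902 213.01992334 164.85976468] 52.61540659953829
665 [434.82978858 212.09341619  36.85372907] [453.05586777 230.10533636  39.2053194 ] ((434.27484130859375, 212.1663055419922), 18.882238388061523)
time_s: 17.5
tcp_pos: [482.2, -210.7, 159.9]
ee_rot: [1.0, -0.002, -0.001, -0.0]
wrist_force: [0.3, 2.1, 0.9]
grip_width: 72.8
grip_force: 0.0
```

```bash
python3 -m handwheel '[{"travel":[0,20,0],"twist":[0,0,0],"jaw":0.8},{"travel":[0,29,15],"twist":[0,0,0],"jaw":0.8},{"travel":[0,29,45],"twist":[0,0,0],"jaw":0.8},{"travel":[0,29,70],"twist":[0,0,0],"jaw":0.8},{"travel":[0,29,88],"twist":[0,0,0],"jaw":0.8},{"travel":[0,29,96],"twist":[0,0,0],"jaw":0.8},{"travel":[0,29,96],"twist":[0,0,0],"jaw":0.8},{"travel":[0,29,96],"twist":[0,0,0],"jaw":0.8},{"travel":[0,29,96],"twist":[0,0,0],"jaw":0.8}]'
python3 - <<'E'
from h import *
s=arm.read_state();print(s["tcp_pos"],s["grip_width"])
c=cap("wrist");save(c,"w10.png");P=cloud(c)
x,y,z=P[...,0],P[...,1],P[...,2]
n=np.hypot(x-484.7,y+236.8)<34
for a,b in [(46,55),(8,16)]:
    m=n&(z>a)&(z<b);q=P[m];print(m.sum(),q.mean(0),cv2.minEnclosingCircle(q[:,:2].astype(np.float32)))
E
```

```text
time_s: 18.25
tcp_pos: [483.3, -236.9, 66.0]
ee_rot: [1.0, -0.002, 0.0, 0.0]
wrist_force: [0.2, 0.1, -0.3]
grip_width: 72.8
grip_force: 0.0
[ 483.2873714  -236.93191754   66.02333622] 72.81739262980817
2878 [ 485.78023874 -236.57539831   48.87987928] ((484.3800048828125, -236.55307006835938), 24.107534408569336)
805 [ 501.37940333 -236.81948064   11.09292536] ((484.5274353027344, -236.75607299804688), 28.94512939453125)
```

```bash
python3 -m handwheel '[{"travel":[1,0,12],"twist":[0,0,0],"jaw":0.8},{"travel":[1,0,24],"twist":[0,0,0],"jaw":0.8},{"travel":[1,0,32],"twist":[0,0,0],"jaw":0.8},{"travel":[1,0,32],"twist":[0,0,0],"jaw":0.68},{"travel":[1,0,32],"twist":[0,0,0],"jaw":0.62},{"travel":[1,0,32],"twist":[0,0,0],"jaw":0.57},{"travel":[1,0,32],"twist":[0,0,0],"jaw":0.53},{"travel":[1,0,32],"twist":[0,0,0],"jaw":0.45},{"travel":[1,0,32],"twist":[0,0,0],"jaw":0.4},{"travel":[1,0,32],"twist":[0,0,0],"jaw":0.4},{"travel":[1,0,32],"twist":[0,0,0],"jaw":0.4},{"travel":[1,0,32],"twist":[0,0,0],"jaw":0.4}]'
python3 -m handwheel '[{"travel":[0,0,-3],"twist":[0,0,0],"jaw":0.4},{"travel":[0,0,-8],"twist":[0,0,0],"jaw":0.4},{"travel":[0,0,-15],"twist":[0,0,0],"jaw":0.4},{"travel":[0,0,-25],"twist":[0,0,0],"jaw":0.4},{"travel":[0,0,-45],"twist":[0,0,0],"jaw":0.4},{"travel":[0,0,-70],"twist":[0,0,0],"jaw":0.4},{"travel":[0,0,-100],"twist":[0,0,0],"jaw":0.4},{"travel":[0,0,-120],"twist":[0,0,0],"jaw":0.4},{"travel":[0,0,-130],"twist":[0,0,0],"jaw":0.4},{"travel":[0,0,-130],"twist":[0,0,0],"jaw":0.4},{"travel":[0,0,-130],"twist":[0,0,0],"jaw":0.4}]'
python3 - <<'E'
from h import *
c=cap("side");save(c,"s11.png")
c2=cap("wrist");save(c2,"w11.png")
cv2.imwrite("pics/s11c.png",np.hstack([c["image"][120:340,200:480,::-1],c2["image"][100:320,140:420,::-1]]))
E
```

```text
time_s: 19.3
tcp_pos: [484.0, -236.9, 33.6]
ee_rot: [1.0, -0.002, 0.0, 0.0]
wrist_force: [-0.3, 1.2, 6.9]
grip_width: 44.1
grip_force: 30.0
time_s: 20.22
tcp_pos: [483.6, -236.6, 163.2]
ee_rot: [1.0, -0.002, 0.0, 0.0]
wrist_force: [-0.8, 0.5, -4.0]
grip_width: 44.1
grip_force: 30.0
```

View pics/s11c.png

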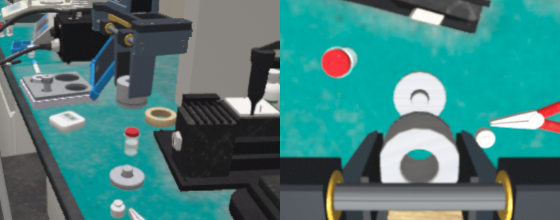

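The body hangs upright (131,90), the base with its boss stands alone at (127,177), and the bystanders are untouched. Next, the body's block.

```bash
python3 -m handwheel '[{"travel":[0,-20,0],"twist":[0,0,0],"jaw":0.4},{"travel":[0,-55,0],"twist":[0,0,0],"jaw":0.4},{"travel":[0,-93,0],"twist":[0,0,0],"jaw":0.4},{"travel":[0,-131,0],"twist":[0,0,0],"jaw":0.4},{"travel":[0,-169,0],"twist":[0,0,0],"jaw":0.4},{"travel":[4,-207,0],"twist":[0,0,0],"jaw":0.4},{"travel":[9,-245,0],"twist":[0,0,0],"jaw":0.4},{"travel":[15,-283,0],"twist":[0,0,0],"jaw":0.4},{"travel":[20,-320,0],"twist":[0,0,0],"jaw":0.4},{"travel":[25,-350,0],"twist":[0,0,0],"jaw":0.4},{"travel":[27,-370,0],"twist":[0,0,0],"jaw":0.4},{"travel":[27,-376,0],"twist":[0,0,0],"jaw":0.4}]'
python3 -m handwheel '[{"travel":[0,0,0],"twist":[0,0,0],"jaw":0.4},{"travel":[0,0,15],"twist":[0,0,0],"jaw":0.4},{"travel":[0,0,35],"twist":[0,0,0],"jaw":0.4},{"travel":[0,0,55],"twist":[0,0,0],"jaw":0.4},{"travel":[0,0,75],"twist":[0,0,0],"jaw":0.4},{"travel":[0,0,90],"twist":[0,0,0],"jaw":0.4},{"travel":[0,0,95],"twist":[0,0,0],"jaw":0.4},{"travel":[0,0,95],"twist":[0,0,0],"jaw":0.4},{"travel":[0,0,95],"twist":[0,0,0],"jaw":0.4}]'
python3 - <<'E'
from h import *
s=arm.read_state();print(s["tcp_pos"])
c=cap("wrist");cv2.imwrite("pics/w12c.png",cv2.resize(c["image"][100:300,150:400,::-1],None,fx=2.5,fy=2.5))
E
```

```text
time_s: 21.32
tcp_pos: [511.6, 141.6, 161.8]
ee_rot: [1.0, -0.0, -0.001, 0.0]
wrist_force: [0.5, -0.9, -3.4]
grip_width: 43.9
grip_force: 30.0
time_s: 22.07
tcp_pos: [512.0, 138.5, 68.4]
ee_rot: [1.0, -0.002, -0.0, 0.0]
wrist_force: [1.0, -0.2, -2.7]
grip_width: 43.8
grip_force: 30.0
[511.97614922 138.51156582  68.3670779 ]
```

View pics/w12c.png

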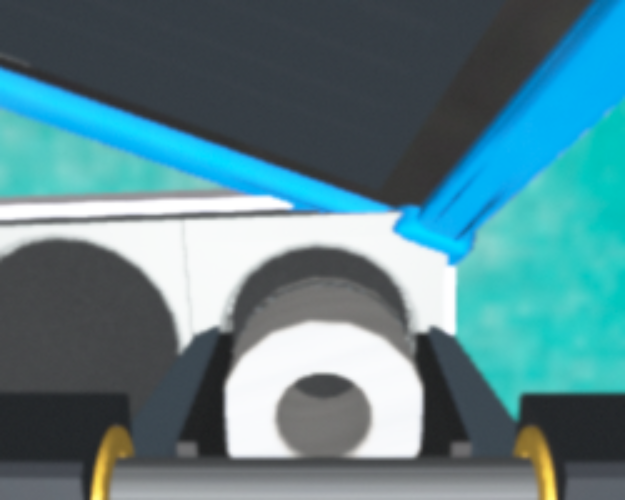

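The recess (crop column 320) lies about 1 mm left of the body (324). The blue tablet corner is close at (430,235), so I'll check its clearance before lowering.

Run:
```python
from h import *
P=np.load("w3.npy");im=cv2.imread("pics/w3.png").astype(int)
b=(im[...,0]>150)&(im[...,0]-im[...,2]>90)&(P[...,2]>20)&(P[...,1]<230)
q=P[b];
for lo in range(20,130,10):
    k=q[(q[:,2]>lo)&(q[:,2]<lo+10)]
    if len(k): print(lo,len(k),"minx",k[k[:,0].argmin()].round(),"p2",np.percentile(k[:,0],2).round(1))
```

```text
20 1366 minx [531. 100.  21.] p2 536.2
30 261 minx [537. 102.  31.] p2 538.0
40 187 minx [547.  98.  40.] p2 548.0
50 206 minx [553.  98.  50.] p2 554.2
60 233 minx [560.  93.  60.] p2 560.6
70 297 minx [565.  93.  71.] p2 566.7
80 306 minx [572.  89.  81.] p2 573.3
90 346 minx [578.  88.  90.] p2 579.4
100 367 minx [584.  84. 102.] p2 585.5
110 11 minx [591.  82. 111.] p2 590.9
```

There is 20 mm of clearance. Lowering.

```bash
python3 -m handwheel '[{"travel":[-1,-1,3],"twist":[0,0,0],"jaw":0.4},{"travel":[-1,-1.2,8],"twist":[0,0,0],"jaw":0.4},{"travel":[-1,-1.2,13],"twist":[0,0,0],"jaw":0.4},{"travel":[-1,-1.2,17],"twist":[0,0,0],"jaw":0.4},{"travel":[-1,-1.2,20],"twist":[0,0,0],"jaw":0.4},{"travel":[-1,-1.2,22.5],"twist":[0,0,0],"jaw":0.4},{"travel":[-1,-1.2,24.5],"twist":[0,0,0],"jaw":0.4},{"travel":[-1,-1.2,25.5],"twist":[0,0,0],"jaw":0.4},{"travel":[-1,-1.2,26],"twist":[0,0,0],"jaw":0.4},{"travel":[-1,-1.2,26],"twist":[0,0,0],"jaw":0.4}]'
python3 -m handwheel '[{"travel":[0,0,0.5],"twist":[0,0,0],"jaw":0.4},{"travel":[0,0,1],"twist":[0,0,0],"jaw":0.4},{"travel":[0,0,1.3],"twist":[0,0,0],"jaw":0.4},{"travel":[0,0,1.3],"twist":[0,0,0],"jaw":0.4},{"travel":[0,0,1.3],"twist":[0,0,0],"jaw":0.4}]'
```

```text
time_s: 22.95
tcp_pos: [511.0, 140.4, 42.2]
ee_rot: [1.0, -0.002, -0.0, 0.0]
wrist_force: [0.4, -0.3, -2.9]
grip_width: 43.9
grip_force: 30.0
time_s: 23.37
tcp_pos: [511.0, 140.4, 41.0]
ee_rot: [1.0, -0.002, 0.0, -0.0]
wrist_force: [-0.1, 0.1, -1.7]
grip_width: 44.2
grip_force: 30.0
```

```bash
python3 -m handwheel '[{"travel":[0,0,0.4],"twist":[0,0,0],"jaw":0.4},{"travel":[0,0,0.8],"twist":[0,0,0],"jaw":0.4},{"travel":[0,0,0.8],"twist":[0,0,0],"jaw":0.4},{"travel":[0,0,0.8],"twist":[0,0,0],"jaw":0.4}]'
```

```text
time_s: 23.7
tcp_pos: [511.1, 140.4, 40.6]
ee_rot: [1.0, -0.002, -0.0, -0.0]
wrist_force: [-3.8, -0.7, 8.2]
grip_width: 43.8
grip_force: 30.0
```

Seated. Release, rise, check, and return to the base.

```bash
python3 -m handwheel '[{"travel":[0,0,-0.3],"twist":[0,0,0],"jaw":0.52},{"travel":[0,0,-0.3],"twist":[0,0,0],"jaw":0.57},{"travel":[0,0,-0.3],"twist":[0,0,0],"jaw":0.63},{"travel":[0,0,-0.3],"twist":[0,0,0],"jaw":0.68},{"travel":[0,0,-0.3],"twist":[0,0,0],"jaw":0.68},{"travel":[0,0,-8],"twist":[0,0,0],"jaw":0.68},{"travel":[0,0,-25],"twist":[0,0,0],"jaw":0.68},{"travel":[0,0,-60],"twist":[0,0,0],"jaw":0.68},{"travel":[0,0,-100],"twist":[0,0,0],"jaw":0.68},{"travel":[0,0,-115],"twist":[0,0,0],"jaw":0.68},{"travel":[0,0,-120],"twist":[0,0,0],"jaw":0.68}]'
python3 - <<'E'
from h import *
s=arm.read_state();print(s["tcp_pos"],s["grip_width"])
c=cap("wrist");save(c,"w13.png");P=cloud(c)
x,y,z=P[...,0],P[...,1],P[...,2]
m=(np.hypot(x-511,y-140.4)<28)&(z>53)&(z<65)
print(m.sum(),P[m].mean(0),P[m].max(0),cv2.minEnclosingCircle(P[m][:,:2].astype(np.float32)))
E
python3 -m handwheel '[{"travel":[-3,25,0],"twist":[0,0,0],"jaw":0.5},{"travel":[-8,60,0],"twist":[0,0,0],"jaw":0.5},{"travel":[-13,98,0],"twist":[0,0,0],"jaw":0.5},{"travel":[-18,136,0],"twist":[0,0,0],"jaw":0.5},{"travel":[-23,174,0],"twist":[0,0,0],"jaw":0.5},{"travel":[-26,212,0],"twist":[0,0,0],"jaw":0.5},{"travel":[-26,250,0],"twist":[0,0,0],"jaw":0.5},{"travel":[-26,288,0],"twist":[0,0,0],"jaw":0.5},{"travel":[-26,326,0],"twist":[0,0,0],"jaw":0.5},{"travel":[-26,355,0],"twist":[0,0,0],"jaw":0.5},{"travel":[-26,377,0],"twist":[0,0,0],"jaw":0.5},{"travel":[-26,377,0],"twist":[0,0,0],"jaw":0.5}]'
python3 -m handwheel '[{"travel":[0,0,30],"twist":[0,0,0],"jaw":0.5},{"travel":[0,0,60],"twist":[0,0,0],"jaw":0.5},{"travel":[0,0,85],"twist":[0,0,0],"jaw":0.5},{"travel":[0,0,100],"twist":[0,0,0],"jaw":0.5},{"travel":[0,0,108],"twist":[0,0,0],"jaw":0.5},{"travel":[0,0,108],"twist":[0,0,0],"jaw":0.5},{"travel":[0,0,108],"twist":[0,0,0],"jaw":0.5},{"travel":[0,0,108],"twist":[0,0,0],"jaw":0.5}]'
python3 - <<'E'
from h import *
s=arm.read_state();print(s["tcp_pos"],s["grip_width"])
c=cap("wrist");save(c,"w14.png");P=cloud(c)
x,y,z=P[...,0],P[...,1],P[...,2]
n=np.hypot(x-484.7,y+236.8)<34
for a,b in [(22,32),(8,16)]:
    m=n&(z>a)&(z<b);q=P[m];print(m.sum(),q.mean(0),cv2.minEnclosingCircle(q[:,:2].astype(np.float32)))
E
```

```text
time_s: 24.62
tcp_pos: [512.7, 140.8, 164.0]
ee_rot: [1.0, -0.002, 0.003, -0.001]
wrist_force: [-0.2, 0.6, -0.3]
grip_width: 62.2
grip_force: 0.0
[512.69123172 140.77828954 163.96023075] 62.229448160944614
1428 [512.43908248 140.11639017  55.82774884] [535.15590021 163.61510567  58.03932731] ((511.4429016113281, 140.26547241210938), 23.924741744995117)
time_s: 25.67
tcp_pos: [483.2, -239.6, 159.0]
ee_rot: [1.0, -0.003, -0.001, -0.0]
wrist_force: [1.5, 1.5, 0.6]
grip_width: 45.7
grip_force: 0.0
time_s: 26.33
tcp_pos: [484.3, -236.6, 52.9]
ee_rot: [1.0, -0.002, 0.0, 0.0]
wrist_force: [-0.7, 0.2, 0.5]
grip_width: 45.8
grip_force: 0.0
[ 484.29855016 -236.62926926   52.92836135] 45.79816619308589
464 [ 485.23415084 -236.64318135   24.89337739] ((484.6800537109375, -236.52041625976562), 8.946221351623535)
3756 [ 486.42226    -236.64283462   11.10225666] ((484.39556884765625, -236.61529541015625), 29.034374237060547)
```

```bash
python3 -m handwheel '[{"travel":[0,0,12],"twist":[0,0,0],"jaw":0.5},{"travel":[0,0,24],"twist":[0,0,0],"jaw":0.5},{"travel":[0,0,33],"twist":[0,0,0],"jaw":0.5},{"travel":[0,0,38],"twist":[0,0,0],"jaw":0.4},{"travel":[0,0,38],"twist":[0,0,0],"jaw":0.33},{"travel":[0,0,38],"twist":[0,0,0],"jaw":0.28},{"travel":[0,0,38],"twist":[0,0,0],"jaw":0.23},{"travel":[0,0,38],"twist":[0,0,0],"jaw":0.18},{"travel":[0,0,38],"twist":[0,0,0],"jaw":0.1},{"travel":[0,0,38],"twist":[0,0,0],"jaw":0.1},{"travel":[0,0,38],"twist":[0,0,0],"jaw":0.1},{"travel":[0,0,38],"twist":[0,0,0],"jaw":0.1}]'
python3 -m handwheel '[{"travel":[0,0,-2],"twist":[0,0,0],"jaw":0.1},{"travel":[0,0,-6],"twist":[0,0,0],"jaw":0.1},{"travel":[0,0,-12],"twist":[0,0,0],"jaw":0.1},{"travel":[0,0,-20],"twist":[0,0,0],"jaw":0.1},{"travel":[0,0,-20],"twist":[0,0,0],"jaw":0.1},{"travel":[0,0,-20],"twist":[0,0,0],"jaw":0.1}]'
python3 - <<'E'
from h import *
c=cap("side");save(c,"s15.png")
c2=cap("wrist");save(c2,"w15.png")
cv2.imwrite("pics/s15c.png",np.hstack([c["image"][120:340,200:480,::-1],c2["image"][100:320,140:420,::-1]]))
E
```

```text
time_s: 27.38
tcp_pos: [483.7, -236.5, 14.1]
ee_rot: [1.0, -0.002, -0.0, -0.0]
wrist_force: [0.0, 0.0, -2.6]
grip_width: 16.2
grip_force: 30.0
time_s: 27.88
tcp_pos: [484.3, -236.8, 35.0]
ee_rot: [1.0, -0.002, 0.001, 0.0]
wrist_force: [-0.4, 0.5, -3.6]
grip_width: 15.6
grip_force: 30.0
```

View pics/s15c.png

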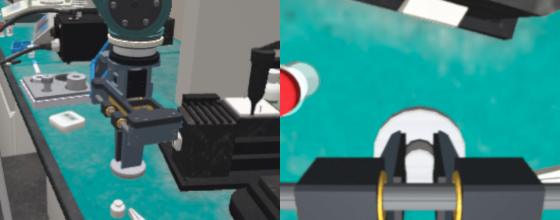

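The base is held level by its boss. Lift and carry.

```bash
python3 -m handwheel '[{"travel":[0,0,-20],"twist":[0,0,0],"jaw":0.1},{"travel":[0,0,-50],"twist":[0,0,0],"jaw":0.1},{"travel":[0,0,-85],"twist":[0,0,0],"jaw":0.1},{"travel":[0,-5,-115],"twist":[0,0,0],"jaw":0.1},{"travel":[0,-25,-130],"twist":[0,0,0],"jaw":0.1},{"travel":[0,-55,-130],"twist":[0,0,0],"jaw":0.1},{"travel":[0,-90,-130],"twist":[0,0,0],"jaw":0.1},{"travel":[0,-128,-130],"twist":[0,0,0],"jaw":0.1},{"travel":[0,-166,-130],"twist":[0,0,0],"jaw":0.1},{"travel":[0,-204,-130],"twist":[0,0,0],"jaw":0.1},{"travel":[0,-235,-130],"twist":[0,0,0],"jaw":0.1},{"travel":[0,-250,-130],"twist":[0,0,0],"jaw":0.1}]'
python3 -m handwheel '[{"travel":[5,-30,0],"twist":[0,0,0],"jaw":0.1},{"travel":[10,-65,0],"twist":[0,0,0],"jaw":0.1},{"travel":[16,-100,0],"twist":[0,0,0],"jaw":0.1},{"travel":[20,-135,0],"twist":[0,0,0],"jaw":0.1},{"travel":[24,-170,0],"twist":[0,0,0],"jaw":0.1},{"travel":[24,-192,0],"twist":[0,0,0],"jaw":0.1},{"travel":[24,-201,10],"twist":[0,0,0],"jaw":0.1},{"travel":[24,-201,35],"twist":[0,0,0],"jaw":0.1},{"travel":[24,-201,60],"twist":[0,0,0],"jaw":0.1},{"travel":[24,-201,85],"twist":[0,0,0],"jaw":0.1},{"travel":[24,-201,95],"twist":[0,0,0],"jaw":0.1},{"travel":[24,-201,95],"twist":[0,0,0],"jaw":0.1}]'
python3 -m handwheel '[{"travel":[0,0,2],"twist":[0,0,0],"jaw":0.1},{"travel":[0,0,2],"twist":[0,0,0],"jaw":0.1},{"travel":[0,0,2],"twist":[0,0,0],"jaw":0.1}]'
python3 - <<'E'
from h import *
s=arm.read_state();print(s["tcp_pos"])
c=cap("wrist");cv2.imwrite("pics/w16c.png",cv2.resize(c["image"][100:300,150:400,::-1],None,fx=2.5,fy=2.5))
E
```

```text
time_s: 28.98
tcp_pos: [483.9, 16.3, 163.9]
ee_rot: [1.0, -0.001, -0.0, -0.0]
wrist_force: [0.9, -0.3, -3.1]
grip_width: 15.9
grip_force: 30.0
time_s: 29.98
tcp_pos: [507.4, 213.2, 66.5]
ee_rot: [1.0, -0.002, -0.002, 0.001]
wrist_force: [-0.6, 1.1, -3.9]
grip_width: 15.7
grip_force: 30.0
time_s: 30.23
tcp_pos: [510.0, 214.5, 68.3]
ee_rot: [1.0, -0.002, 0.001, -0.0]
wrist_force: [0.6, 0.3, -2.6]
grip_width: 15.8
grip_force: 30.0
[510.02483919 214.50882012  68.32847007]
```

View pics/w16c.png

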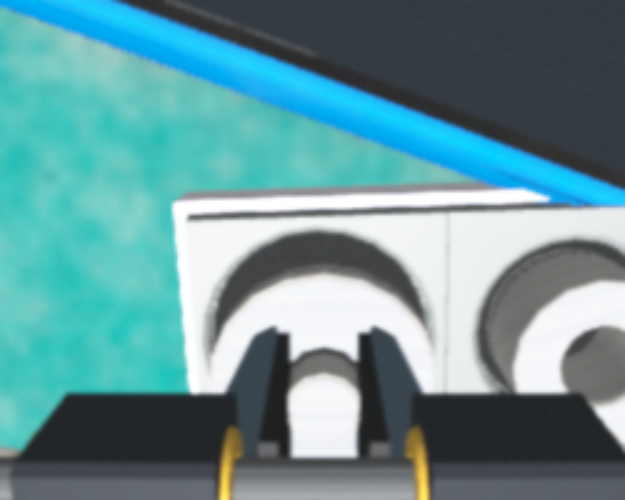

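The disc (crop column 323) is nearly concentric with its recess (320). Lowering.

```bash
python3 -m handwheel '[{"travel":[-1,-0.5,4],"twist":[0,0,0],"jaw":0.1},{"travel":[-1,-0.5,10],"twist":[0,0,0],"jaw":0.1},{"travel":[-1,-0.5,16],"twist":[0,0,0],"jaw":0.1},{"travel":[-1,-0.5,21],"twist":[0,0,0],"jaw":0.1},{"travel":[-1,-0.5,25],"twist":[0,0,0],"jaw":0.1},{"travel":[-1,-0.5,27.5],"twist":[0,0,0],"jaw":0.1},{"travel":[-1,-0.5,29.5],"twist":[0,0,0],"jaw":0.1},{"travel":[-1,-0.5,30.5],"twist":[0,0,0],"jaw":0.1},{"travel":[-1,-0.5,30.5],"twist":[0,0,0],"jaw":0.1},{"travel":[-1,-0.5,30.5],"twist":[0,0,0],"jaw":0.1}]'
python3 -m handwheel '[{"travel":[0,0,0.4],"twist":[0,0,0],"jaw":0.1},{"travel":[0,0,0.8],"twist":[0,0,0],"jaw":0.1},{"travel":[0,0,1.1],"twist":[0,0,0],"jaw":0.1},{"travel":[0,0,1.1],"twist":[0,0,0],"jaw":0.1},{"travel":[0,0,1.1],"twist":[0,0,0],"jaw":0.1}]'
```

```text
time_s: 31.12
tcp_pos: [508.3, 214.9, 36.7]
ee_rot: [1.0, -0.002, 0.0, -0.0]
wrist_force: [-0.5, -0.2, -2.7]
grip_width: 16.2
grip_force: 30.0
time_s: 31.53
tcp_pos: [508.4, 215.0, 36.0]
ee_rot: [1.0, -0.002, 0.0, -0.0]
wrist_force: [-2.7, -0.9, 4.5]
grip_width: 15.9
grip_force: 30.0
```

Contact at 36.0 mm, so the base is seated. Release and rise.

```bash
python3 -m handwheel '[{"travel":[0,0,-0.3],"twist":[0,0,0],"jaw":0.21},{"travel":[0,0,-0.3],"twist":[0,0,0],"jaw":0.26},{"travel":[0,0,-0.3],"twist":[0,0,0],"jaw":0.32},{"travel":[0,0,-0.3],"twist":[0,0,0],"jaw":0.36},{"travel":[0,0,-0.3],"twist":[0,0,0],"jaw":0.36},{"travel":[0,0,-8],"twist":[0,0,0],"jaw":0.36},{"travel":[0,0,-25],"twist":[0,0,0],"jaw":0.36},{"travel":[0,0,-60],"twist":[0,0,0],"jaw":0.36},{"travel":[0,0,-100],"twist":[0,0,0],"jaw":0.36},{"travel":[-20,0,-130],"twist":[0,0,0],"jaw":0.36},{"travel":[-40,0,-140],"twist":[0,0,0],"jaw":0.36},{"travel":[-40,0,-140],"twist":[0,0,0],"jaw":0.36}]'
python3 - <<'E'
from h import *
c=cap("wrist");save(c,"w17.png");P=cloud(c)
x,y,z=P[...,0],P[...,1],P[...,2]
for cx,cy,r,a,b in [(508.4,215,34,31.5,40),(508.4,215,15,44,55),(511,140,28,53,65),(434,212,24,34,45),(436.5,138.5,18,60,72)]:
    m=(np.hypot(x-cx,y-cy)<r)&(z>a)&(z<b);q=P[m];print(m.sum(),q.mean(0).round(1),cv2.minEnclosingCircle(q[:,:2].astype(np.float32)))
c2=cap("side")
cv2.imwrite("pics/w17c.png",np.hstack([c["image"][40:260,120:400,::-1],c2["image"][150:370,200:480,::-1]]))
E
```

```text
time_s: 32.53
tcp_pos: [467.0, 215.3, 178.6]
ee_rot: [1.0, -0.001, 0.001, -0.001]
wrist_force: [-0.1, -0.6, -0.7]
grip_width: 32.8
grip_force: 0.0
2045 [509.9 214.6  33. ] ((509.1154479980469, 214.66114807128906), 28.851619720458984)
245 [509.2 214.7  47. ] ((509.0517272949219, 214.66104125976562), 8.997020721435547)
1458 [512.3 140.9  55.8] ((511.7113037109375, 140.97238159179688), 23.91786766052246)
568 [435.  212.2  36.9] ((434.3196105957031, 212.22718811035156), 18.991525650024414)
545 [437.6 139.6  63.9] ((436.98583984375, 139.12757873535156), 14.166557312011719)
```

View pics/w17c.png

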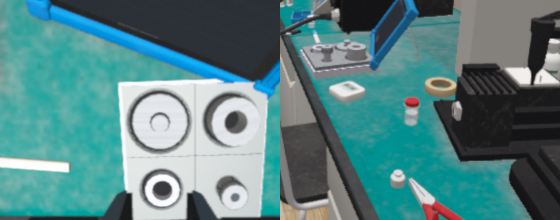

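All four parts sit upright in their recesses: base (160,122), body (235,120), ring (163,190) and plunger (233,193). Their heights match the seated values. The vial (411,105) and weight (398,175) stand as before.

```bash
python3 -c "
from plant import close_job
print(close_job())"
```

```text
the job is handed in; nothing more can be done
None
```

The die was taken apart in the order asked, with plunger, stop ring, die body and base each seated upright in its own recess, the vial and weight not disturbed, and the job handed in at about 33 s; no verdict was returned.

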